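# Set the table candle and hold the lighter ready at its wick

### The arm

A 6-joint arm with a two-finger parallel gripper is mounted at the origin on the work surface; the furniture and walls round the work are solid. World frame = base frame: x ahead of the robot, y to its left, z up, the work surface at z = 0. Lengths are in mm, angles in rad, forces in N, time in s.
With the tool pointing down it reaches from about 275 to 750 mm from the base axis. Payload 10.2 kg.
Tool frame: the origin (TCP) lies on the centre line of the jaws, within the pads' length; the fingertips stand 17 mm ahead of it and the grasp point (between the pads) lies 2 mm behind it; z points along the fingers, y is the line along which they close (so a half turn about z gives the same grasp; the last joint's range is limited). The gripper opens to 85 mm and grips with 20 to 120 N. Pads are 22 mm wide; open, the fingers measure 114 mm over their backs; the gripper's body (76 mm by 85 mm) begins 54 mm behind the grasp point. The pads swing forward as they close: fully open they stand 13 mm farther back than shut.
Start: joints at [-1.526, 0.313, 1.498, -0, 1.331, -0.223], TCP at [138.907, -506.296, 248.294] pointing down, gripper open.
Joint ranges: [-2.94, 2.94], [-0.97, 2.17], [0.19, 2.56], [-1.23, 4.37], [0.02, 3.11], [-2.88, 2.88]. Speed limits (rad/s): [2.39, 2.39, 3.01, 3.14, 3.14, 3.14].

### API

Orientations are given as a 3x3 rotation matrix whose columns are the frame's x, y, z axes.
In Python, from rig import robot gives the robot as it stands. The module is installed in compiled form; this text tells all that it offers.
- The arm moves only by the shell command python3 -m handwheel 'ROWS' [OPENING] [FORCE]. ROWS is a JSON object of lists of equal length, an entry for each row: "translation": the shift along the world's x, y, z each as a share of 0.4 m, from -1 to 1, a list of three; "angular": the turn, a rotation vector about the world's x, y, z each as a share of 60 degrees, from -1 to 1, a list of three. In form: {"translation": [[tx, ty, tz], ...], "angular": [[ax, ay, az], ...]}. A call has 1 to 10 rows; each row is the pose to reach, as a shift and turn from the pose commanded when the call began; what a row does not reach only later rows make up. A row lasts 1/8 s, in which the tool goes at most 62.5 mm and 10.7 degrees, less where a joint would pass 70% of its speed; a pose out of reach is approached as far as the arm can. A call with a number of a shift or a turn outside -1 to 1 is refused whole. A call with a gripper value outside its range is refused whole. OPENING is the opening, from -1 (shut) to 1 (fully open), set as the call begins (- or left out, the last holds). The fingers move at their own pace and stop on an object; FORCE is the grip in N (left out, the last holds). Time passes only in rows, so rows that repeat a pose let the fingers close. It gives the time, the measured TCP pose, the force, the opening and the grip force at its end, in the units of the state.
- robot.state(): the state, without advancing time (a new reading comes with each control period).
- robot.get_image(name): name is "side" or "top"; returns the picture (384x512x3 uint8, red, green, blue); there is no depth.
- robot.camera_params(name): a dict with "K" (3x3 intrinsics, pixels), "k1" (the pictures are not rectified: a ray, as slopes to the right and down, at radius r is drawn at 1 + k1 r^2 times it, then the intrinsics apply), "R" (3x3) and "t" (3): a world point X has camera coordinates R X + t. Camera axes: x right, y down, z forward; pixel columns grow to the right and rows downward; lengths in mm; the calibration is good to about 2 mm. A picture is of the moment at which its call begins. camera_params takes no time and is no camera call.
- robot.hand_in(): hands the job in; it is judged then, once.
The state is a dict: "t": time; "qpos": joint angles; "joint_vel": joint speeds; "effort": joint torques, N m; "eef_pos": TCP position; "tool_rot": TCP orientation; "force": force on the tool from outside, world axes, zero at the start; "ft_torque": the same for the moment, N m; "width": opening from 0.0 (shut) to 1.0 (fully open); "finger_force": force on a finger pad.
Only numpy, scipy, OpenCV 4.12 (cv2) and the standard library are available. Lean on these libraries where they do the work, as an engineer would, in place of code of your own. Each camera call takes 0.05 s, during which the arm holds its last target. There are 200 camera calls.

### The job

Get the table candle ready to be lit: lift the one blue candle left out of its carton, set it fully home and upright in the socket of the brass candlestick and let go of it. Then take the long red lighter from the far side of the jars, carry it over them without knocking anything over or out of place, and stop with the end of its metal nozzle about a centimetre straight above the wick, never touching the candle with it. Finish like that, still holding the lighter there; nothing is lit and nothing is put down.

Things in the scene. Friction and masses are not known exactly. Their poses are not given: they have to be found in the camera images.
- candlestick: loose brass candlestick, 0.65 kg, 88 mm high: round foot 92 mm across, thin stem, drip pan 58 mm across at 65 mm height, and on top an open socket cup 32 mm across outside. Origin: centre of the underside, z up along the socket's axis. It may stand in either of two areas, swapped with the carton
- socket_floor (a point): centre of the socket's flat floor, 64 mm above the candlestick's underside; the socket is round, 25 mm bore, 24 mm deep, and the candle's foot stands on this floor
- socket_mouth (a point): centre of the socket's open mouth, 88 mm above the candlestick's underside, on the same axis
- carton: cardboard candle carton fixed to the worktop, 64 x 34 mm, 75 mm high, open at the top, one flap hanging outside; a wall splits its long side (x) into two cells about 30 mm square; walls and floor 2 mm. Origin: centre of the underside, x along the long side. The cell on the +x side (centre 16 mm from the middle) holds the candle, the other is empty
- candle: dark blue wax candle, 22 mm in diameter, 138 mm long without the wick, 60 g, standing upright in the carton's cell with its top 65 mm above the carton's rim. Origin: centre of its foot, z up along the candle. The foot is tapered over the lowest 6 mm to 17 mm across; the top 10 mm is rounded. Grip its sides, up to about 125 mm from the foot
- wick_top (a point): top of the stiff white wick, 149 mm above the candle's foot on its axis (11 mm above the wax); the wick is 3 mm thick
- lighter: long-nosed gas lighter lying flat on its side, 100 g: red and black plastic handle 20 mm high (x = -92 to +66 mm), then a straight steel nozzle 8 mm in diameter (to x = +145 mm). Origin: on the underside below the middle of the grip; x points along the nozzle, y level across the handle, z up. The balance point is near x = -10 mm
- nozzle_tip (a point): centre of the nozzle's open end, 145 mm ahead of the lighter's origin along x and 10 mm above its underside
- lighter_grip (a point): middle of the lighter's grip, 10 mm above its origin: the red part from x = -60 to +40 mm has flat parallel sides 26 mm apart; pinch it across y. The trigger stands out 5 mm on the +y side at x = +20 to +42 mm: keep the fingers clear of it
- grain_jar: closed glass jar of grain with a timber lid, 90 mm across, 137 mm high, 0.28 kg, loose, in the way between lighter and candlestick. Origin: centre of its underside. Leave in place
- salt_box: round closed timber salt box, 95 mm across, 75 mm high, loose, in the way between lighter and candlestick. Origin: centre of its underside. Leave in place
- pepper_mill: dark timber pepper mill, 59 mm across, 190 mm high, loose, behind the jars. Origin: centre of its underside. Leave in place
- mug: blue and white mug, 86 mm across, 107 mm high, loose, on the right. Origin: middle of its underside. Leave in place
Not all that is in view belongs to the job. Leave any purple look-alike of the pepper_mill alone. Leave any purple look-alike of the candlestick alone.

How it is judged (in metres and radians):
On the way:
1. the candle stands fully home and upright in the candlestick's socket, let go (z of candle in the frame of socket_floor below 0.004 m and distance between candle and socket_floor below 0.006 m and angle between candle's own z axis and vertical below 0.1 rad and angle between candlestick's own z axis and vertical below 0.05 rad and contact force between the fingers and candle below 0.05 N), for 0.2 s.
At the end, for the whole second after the job is handed in: Candle in the socket: foot within 6 mm of its floor, upright within 0.1 rad, untouched; candlestick upright on the worktop. Fingers hold the lighter still, the centre of its nozzle end 5 to 28 mm above the wick's top and within 12 mm of straight above it, touching nothing else (all of step 1 and height (world z) of candlestick below 0.01 m and horizontal distance between nozzle_tip and wick_top below 0.012 m and z of nozzle_tip in the frame of wick_top between 0.005 and 0.028 m and contact force between the fingers and lighter above 1 N and contact force between each of lighter, the arm and candle below 0.05 N and contact force between lighter and candlestick below 0.05 N and contact force between lighter and grain_jar below 0.05 N and contact force between lighter and pepper_mill below 0.05 N and linear speed of lighter below 0.02 m/s); the arm keeps its last pose, push and grip.
It fails at once if the candle is bumped with the lighter (over 0.5 N) (contact force between lighter and candle above 0.5 N).
It fails at once if the grain jar, salt box, pepper mill or mug is shifted by more than 25 mm (distance of any of grain_jar, salt_box, pepper_mill, mug from where it was at the start of the episode above 0.025 m).
It also fails if it takes over 59 s, if anything falls off the work surface, if the arm or the gripper's body presses on something with over 40 N, if the wrist force passes 120 N, or if a joint passes its speed limit or range.

## Working session

There is one attempt and no reset: what is moved stays moved. The work goes in short steps, Python scripts to look and compute and a shell command to move; the robot and the scene stay as the last step left them, time stands still between calls to the robot, and variables do not carry over. Pictures are saved under pics/ and viewed, at most 12 in all, crops included, and the job is handed in when it is done.

```bash
mkdir -p pics
python3 - <<'E'
from rig import robot
import cv2
for n in("top","side"):
    cv2.imwrite(f"pics/{n}0.png",cv2.resize(robot.get_image(n)[:,:,::-1],(800,600),interpolation=cv2.INTER_CUBIC))
    print(n,robot.camera_params(n))
s=robot.state();print(s["tool_rot"],s["width"],s["force"])
E
```

```text
top {'K': array([[489.3548941 ,   0.        , 259.82294255],
       [  0.        , 489.3548941 , 192.9550183 ],
       [  0.        ,   0.        ,   1.        ]]), 'k1': -0.08271824182139467, 'R': array([[ 1.62685836e-02, -9.99867579e-01, -3.97322897e-04],
       [-9.89399327e-01, -1.60409034e-02, -1.44331776e-01],
       [ 1.44306290e-01,  2.74118456e-03, -9.89529272e-01]]), 't': array([ -24.68439557,  577.16310881, 1587.02876929])}
side {'K': array([[361.71725897,   0.        , 260.07430134],
       [  0.        , 361.71725897, 192.74445538],
       [  0.        ,   0.        ,   1.        ]]), 'k1': -0.04915953569607832, 'R': array([[-0.99953077,  0.02094177, -0.02235353],
       [ 0.0304523 ,  0.60074339, -0.79886171],
       [-0.00330085, -0.79916758, -0.60109923]]), 't': array([571.27966937,  99.54523702, 970.3901582 ])}
[[ 9.64355977e-01  2.64608287e-01 -6.93335919e-05]
 [ 2.64608200e-01 -9.64355370e-01  1.10537924e-03]
 [ 2.25630285e-04 -1.08432531e-03 -9.99999387e-01]] 0.9977322408726756 [-0.04208414  0.10480189 -0.90790655]
```

View pics/top0.png

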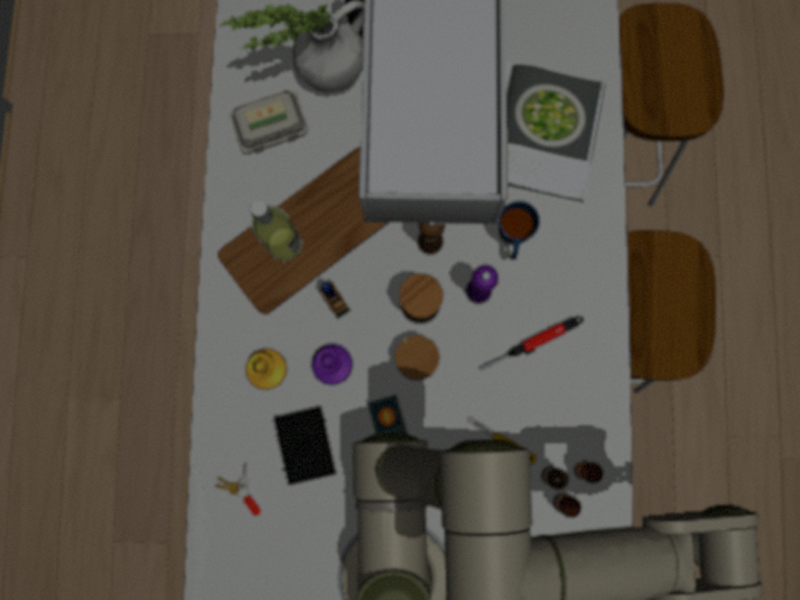

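View pics/side0.png

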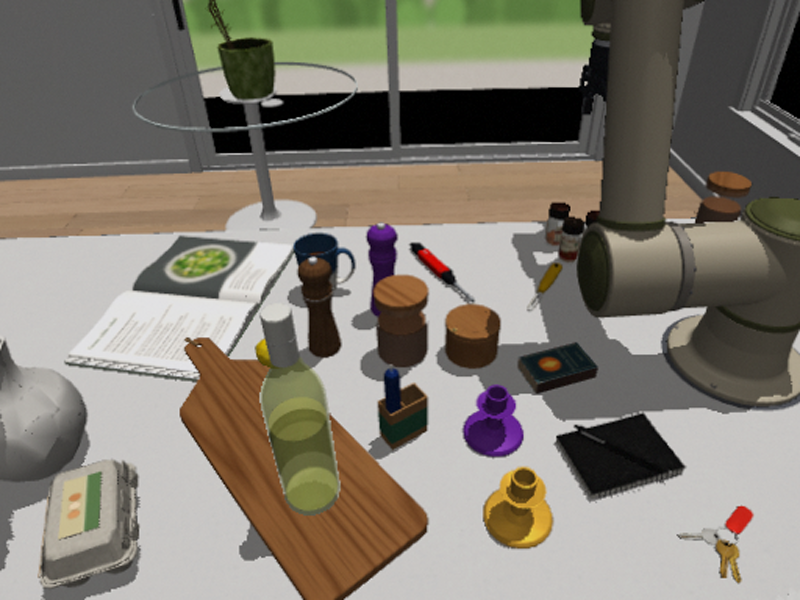

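The brass (yellow) candlestick is at top (265,368) and side (518,505). The purple one at top (332,362), side (493,420) is the look-alike. The carton with the blue candle is at top (333,297), side (402,410). The red lighter is at top (530,342), side (440,270). The brass one fits the description, and I'll confirm it in an enlarged crop.

```bash
cat > h.py <<'E'
import numpy as np, cv2
from rig import robot
from scipy.optimize import least_squares
P={n:robot.camera_params(n) for n in("top","side")}
def proj(n,X):
    p=P[n];c=p["R"]@np.asarray(X,float)+p["t"];s=c[:2]/c[2];s=s*(1+p["k1"]*(s@s))
    return s*p["K"][0,0]+p["K"][:2,2]
def tri(top,side):
    f=lambda X:np.r_[proj("top",X)-top,proj("side",X)-side]
    r=least_squares(f,[450,0,50]);return r.x,r.fun
def atz(n,uv,z):
    return np.r_[least_squares(lambda X:proj(n,[X[0],X[1],z])-uv,[450,0]).x,z]
def crop(img,x,y,w,h,W,H):
    return cv2.resize(img[y:y+h,x:x+w],(W,H),interpolation=cv2.INTER_CUBIC)
E
python3 - <<'E'
from h import *
t=robot.get_image("top")[:,:,::-1];s=robot.get_image("side")[:,:,::-1]
cv2.imwrite("raw_t.png",t);cv2.imwrite("raw_s.png",s)
a=crop(t,150,175,80,80,400,400);b=crop(s,235,230,120,120,400,400)
c=crop(t,300,195,80,40,400,200);d=crop(s,255,150,60,45,267,200)
o=np.zeros((600,800,3),np.uint8);o[:400,:400]=a;o[:400,400:]=b;o[400:,:400]=c;o[400:,400:667]=d
cv2.imwrite("pics/c1.png",cv2.convertScaleAbs(o,alpha=1.4))
E
```

```text
(no output)
```

View pics/c1.png

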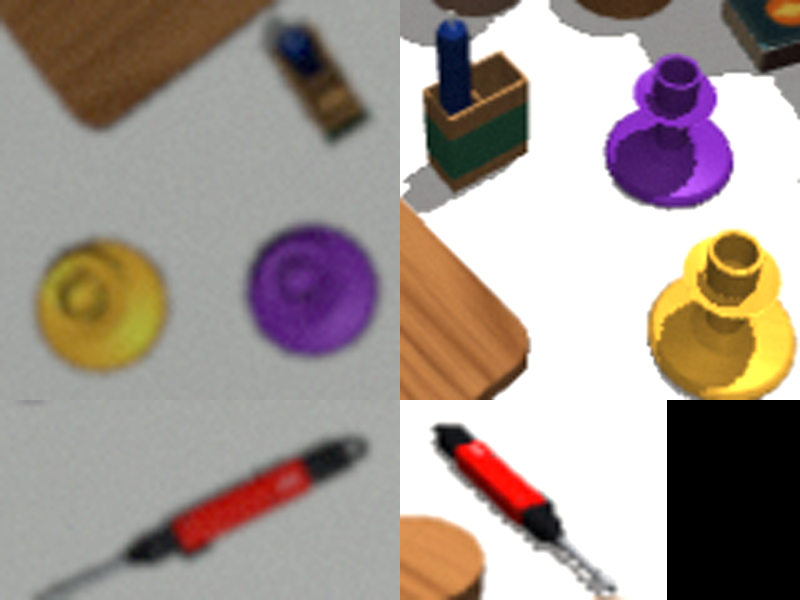

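```bash
cat > m.py <<'E'
from h import *
t=cv2.imread("raw_t.png");s=cv2.imread("raw_s.png")
def mask(img,lo,hi,box,):
    x0,y0,x1,y1=box;h=cv2.cvtColor(cv2.GaussianBlur(img,(0,0),.5),cv2.COLOR_BGR2HSV)
    m=np.zeros(img.shape[:2],np.uint8);m[y0:y1,x0:x1]=cv2.inRange(h,lo,hi)[y0:y1,x0:x1];return m
def circ(x,y,z,r):
    a=np.linspace(0,6.283,60);return [(x+r*np.cos(i),y+r*np.sin(i),z) for i in a]
def sil(n,sets):
    m=np.zeros((384*4,512*4),np.uint8)
    for S in sets:
        p=np.array([(proj(n,X)+.5)*4 for X in S],np.float32)
        cv2.fillConvexPoly(m,cv2.convexHull(p).astype(np.int32),255)
    return cv2.resize(m,(512,384),interpolation=cv2.INTER_AREA)/255.
def fit(model,x0,masks,step):
    from scipy.optimize import minimize
    f=lambda p:sum(np.abs(sil(n,model(p))-m/255.).sum() for n,m in masks.items())
    d=np.vstack([x0]+[np.array(x0)+e for e in np.diag(step)])
    r=minimize(f,x0,method="Nelder-Mead",options=dict(initial_simplex=d,maxiter=120,xatol=.1,fatol=.1));return r.x,r.fun
E
cat > m1.py <<'E'
from m import *
print("mouth",tri((166,234.4),(335.8,305)))
print("wick",tri((204.4,180.6),(250.9,234.2)))
my={"top":mask(t,(15,110,60),(35,255,255),(152,215,190,255)),"side":mask(s,(12,80,40),(38,255,255),(305,295,358,352))}
stick=lambda p:[circ(*p,0,46)+circ(*p,6,46),circ(*p,65,29),circ(*p,65,16)+circ(*p,88,16)]
c0=tri((166,234.4),(335.8,305))[0][:2]
for k in (("top","side"),("top",),("side",)): print("stick",k,fit(stick,c0,{n:my[n] for n in k},[8,8]))
print([ (m>0).sum() for m in my.values()])
mb={"top":mask(t,(105,80,10),(130,255,255),(195,175,225,205)),"side":mask(s,(105,80,10),(130,255,255),(240,230,265,270))}
for n in mb:
    M=cv2.moments(mb[n],True);print("blue",n,M["m00"],M["m10"]/M["m00"],M["m01"]/M["m00"],cv2.boundingRect(mb[n]))
ys,xs=np.nonzero(mb["side"])
print([(y,xs[ys==y].mean().round(1)) for y in range(ys.min(),ys.max()+1,3)])
# candle: fit upright, and top section
cn=lambda p:[circ(*p,78,11)+circ(*p,130,11)+circ(*p,138,7)]
w=tri((204.4,180.6),(250.9,234.2))[0][:2]
for k in (("top","side"),("top",),("side",)): print("candle",k,fit(cn,w,{n:mb[n] for n in k},[6,6]))
# lighter
b={"top":(300,190,380,245),"side":(255,150,315,200)}
for n,im in(("top",t),("side",s)):
    m=mask(im,(0,150,60),(8,255,255),b[n])|mask(im,(172,150,60),(180,255,255),b[n])
    M=cv2.moments(m,True);c=(M["m10"]/M["m00"],M["m01"]/M["m00"])
    r=cv2.minAreaRect(cv2.findNonZero(m));print("red",n,c,r,"->",atz(n,c,14 if n=="side" else 18))
tip=atz("top",(307.6,234.6),10);back=atz("top",(373,204),10)
print("tip",tip,"back",back,np.hypot(*(tip-back)[:2]),"yaw",np.degrees(np.arctan2(*(tip-back)[1::-1])))
print("sidetip",atz("side",(255+(612-400)*.225,150+(588-400)*.225),10),"sideback",atz("side",(255+(442-400)*.225,150+(430-400)*.225),10))
# carton rim corners (side crop): left, back, right, front
for n,l in(("side",[(425,93),(500,52),(528,75),(455,122)]),): print("rim",[atz(n,(235+(u-400)*.3,230+v*.3),75).round(0) for u,v in l])
print("jar",tri((418*.64,295*.64),(401*.64,293*.64))[0],"salt",tri((416*.64,355*.64),(472*.64,320*.64))[0])
E
python3 m1.py
```

```text
mouth (array([430.39338032, 284.23029616,  84.54221304]), array([-0.15653624,  0.44479049, -0.2734865 , -0.04535316]))
wick (array([592.14065118, 157.3138995 , 158.5463073 ]), array([-0.16624039,  1.35785216, -0.90104064, -0.14101462]))
stick ('top', 'side') (array([430.90613286, 284.94796087]), np.float64(179.8862745098039))
stick ('top',) (array([432.44440571, 287.54975416]), np.float64(87.32549019607843))
stick ('side',) (array([431.00433926, 285.32901092]), np.float64(90.9764705882353))
[np.int64(508), np.int64(1714)]
blue top 45.0 209.33333333333334 184.75555555555556 (206, 181, 8, 9)
blue side 232.0 250.64655172413794 249.32758620689654 (246, 236, 10, 28)
[(236, np.float64(250.6)), (239, np.float64(250.0)), (242, np.float64(250.0)), (245, np.float64(250.5)), (248, np.float64(250.5)), (251, np.float64(251.0)), (254, np.float64(251.0)), (257, np.float64(251.0)), (260, np.float64(251.0)), (263, np.float64(250.0))]
candle ('top', 'side') (array([592.70866259, 147.65064733]), np.float64(67.70980392156862))
candle ('top',) (array([592.16456361, 145.94313   ]), np.float64(15.694117647
[... 211 characters left out ...]
3895874023), 63.43495178222656) -> [ 509.08781332 -311.76714733   18.        ]
red side (276.37579617834393, 167.48407643312103) ((276.75, 167.25001525878906), (22.62741470336914, 7.778173923492432), 45.0) -> [ 510.03849733 -313.76894297   14.        ]
tip [ 443.45850941 -177.90081446   10.        ] back [ 550.44362373 -400.39351074   10.        ] 246.87813711096553 yaw 115.68047016567414
sidetip [ 437.34065834 -176.83493287   10.        ] sideback [ 547.67618268 -391.54959364   10.        ]
rim [array([612., 145.,  75.]), array([561., 109.,  75.]), array([542., 132.,  75.]), array([592., 172.,  75.])]
jar [576.94655379 -39.45863806 133.65086548] salt [459.43086871 -37.53627143  74.30835499]
```

Confirmed. The brass candlestick has its mouth at c1 (736,250), and the candle stands in the carton's far cell, c1 (455,60). One last check covers the overhead box, the bottle and the mills, to see what clearance there is.

Run:
```python
from h import *
for n in P: print(n,"cam",-P[n]["R"].T@P[n]["t"])
v=lambda a,b:np.array([a,b])*.64
for z in (500,700,900): print(z,"hood low edge",atz("top",v(363,220),z).round(),atz("top",v(500,220),z).round(),"high edge",atz("top",v(368,195),z).round())
print("side top-row visible height at y: ",[atz("side",(260,0),z).round() for z in(200,400,600)])
print("bottle cap",tri(v(260,207),v(275,310)))
print("purple mill",tri(v(486,272),v(381,228))); print("mill base",atz("side",v(320,345),0))
print("mug",tri(v(518,222),v(316,242))[0])
```

```text
top cam [ 342.42813825  -19.77324788 1653.70459179]
side cam [571.1833355  703.73960136 675.59377195]
500 hood low edge [637.  52. 500.] [ 641. -160.  500.] high edge [678.  45. 500.]
700 hood low edge [586.  40. 700.] [ 589. -136.  700.] high edge [619.  34. 700.]
900 hood low edge [535.  27. 900.] [ 537. -112.  900.] high edge [561.  23. 900.]
side top-row visible height at y:  [array([  516., -2455.,   200.]), array([  539., -1127.,   400.]), array([562., 202., 600.])]
bottle cap (array([702.9985717 , 248.48945071, 327.02278629]), array([-0.00162559, -0.02859703,  0.01581467,  0.00243263]))
purple mill (array([ 612.78426133, -171.07552204,  181.66060523]), array([-0.12636357,  1.67740814, -1.49541611, -0.23481133]))
mill base [726.86407176 -70.14239168   0.        ]
mug [ 738.69963703 -245.1405345   112.17397877]
```

```bash
python3 -m handwheel '{"translation":[[0.75,1,0.125],[0.75,1,0.125],[0.75,1,0.125],[0.75,1,0.125],[0.75,1,0.125],[0.75,1,0.125],[0.75,1,0.125],[0.75,1,0.125],[0.75,1,0.125],[0.75,1,0.125]],"angular":[[0,0,1],[0,0,1],[0,0,1],[0,0,1],[0,0,1],[0,0,1],[0,0,1],[0,0,1],[0,0,1],[0,0,1]]}' 1 40
```

```text
t: 1.45
eef_pos: [438.7, -106.4, 298.0]
tool_rot: [[0.252, 0.968, -0.001], [0.968, -0.252, 0.0], [-0.0, -0.001, -1.0]]
force: [0.1, -0.2, 0.0]
width: 1.0
finger_force: 0.0
```

```bash
python3 -m handwheel '{"translation":[[0.385,0.636,-0.1],[0.385,0.636,-0.1],[0.385,0.636,-0.1],[0.385,0.636,-0.1],[0.385,0.636,-0.1],[0.385,0.636,-0.1],[0.385,0.636,-0.1],[0.385,0.636,-0.1],[0.385,0.636,-0.1]],"angular":[[0,0,0.673],[0,0,0.673],[0,0,0.673],[0,0,0.673],[0,0,0.673],[0,0,0.673],[0,0,0.673],[0,0,0.673],[0,0,0.673]]}' 1 40
python3 - <<'E'
from h import *
t=robot.get_image("top")[:,:,::-1];s=robot.get_image("side")[:,:,::-1];S=robot.state();print(S["eef_pos"],S["qpos"])
o=np.zeros((500,800,3),np.uint8);o[:,:400]=crop(t,150,140,100,125,400,500);o[:,400:]=crop(s,190,150,120,150,400,500)
cv2.imwrite("pics/c2.png",o)
E
```

```text
t: 2.58
eef_pos: [592.8, 147.0, 258.9]
tool_rot: [[-0.433, 0.902, 0.001], [0.902, 0.433, -0.0], [-0.0, 0.001, -1.0]]
force: [-0.3, 0.3, 0.2]
width: 1.0
finger_force: 0.0
[592.84611005 147.50829913 258.65765035] [ 5.23295882e-02  4.99947271e-01  1.19911194e+00 -1.20927171e-05
  1.44209569e+00 -3.95791758e-01]
```

View pics/c2.png

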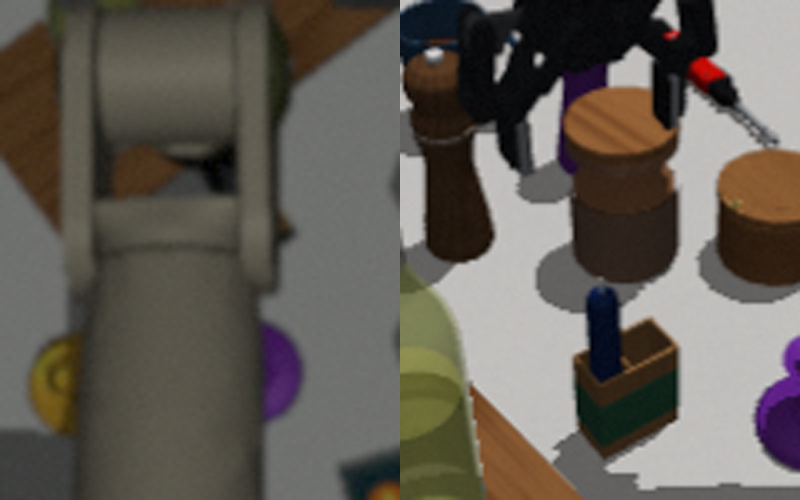

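The fingers straddle the candle, which is at c2 (602,330) in the side half. I'll descend, then close.

```bash
python3 -m handwheel '{"translation":[[0,0.002,-0.1],[0,0.002,-0.2],[0,0.002,-0.3],[0,0.002,-0.384],[0,0.002,-0.384],[0,0.002,-0.384]],"angular":[[0,0,0],[0,0,0],[0,0,0],[0,0,0],[0,0,0],[0,0,0]]}' 1 40 &&  python3 -m handwheel '{"translation":[[0,0,0],[0,0,0],[0,0,0],[0,0,0],[0,0,0],[0,0,0]],"angular":[[0,0,0],[0,0,0],[0,0,0],[0,0,0],[0,0,0],[0,0,0]]}' -1 40
```

```text
t: 3.42
eef_pos: [593.7, 148.9, 106.4]
tool_rot: [[-0.434, 0.901, 0.002], [0.901, 0.434, 0.0], [-0.001, 0.002, -1.0]]
force: [-0.6, 0.9, 0.3]
width: 1.004
finger_force: 0.0
t: 4.18
eef_pos: [593.1, 148.9, 105.1]
tool_rot: [[-0.434, 0.901, 0.001], [0.901, 0.434, 0.0], [-0.0, 0.001, -1.0]]
force: [-0.2, 0.1, 3.8]
width: 0.246
finger_force: 39.3
```

```bash
python3 -m handwheel '{"translation":[[0,0,0.1],[0,0,0.2],[0,0,0.3],[0,0,0.3625],[-0.1,0.085,0.3625],[-0.2,0.17,0.3625],[-0.3,0.255,0.3625],[-0.405,0.34,0.3625],[-0.405,0.34,0.3625],[-0.405,0.34,0.3625]],"angular":[[0,0,0],[0,0,0],[0,0,0],[0,0,0],[0,0,0],[0,0,0],[0,0,0],[0,0,0],[0,0,0],[0,0,0]]}' -1 40
python3 - <<'E'
from h import *
t=robot.get_image("top")[:,:,::-1];s=robot.get_image("side")[:,:,::-1];S=robot.state();print(S["eef_pos"],S["qpos"],S["finger_force"])
cv2.imwrite("raw_t2.png",t);cv2.imwrite("raw_s2.png",s)
o=np.zeros((500,800,3),np.uint8);o[:,:400]=crop(t,120,170,100,125,400,500);o[:,400:]=crop(s,280,200,120,150,400,500)
cv2.imwrite("pics/c3.png",o)
E
```

```text
t: 5.42
eef_pos: [431.2, 284.7, 249.5]
tool_rot: [[-0.434, 0.901, -0.0], [0.901, 0.434, -0.0], [-0.0, -0.0, -1.0]]
force: [1.0, -0.3, -1.0]
width: 0.245
finger_force: 39.4
[431.63800477 284.23337109 249.43303704] [ 3.55448990e-01  2.94172445e-01  1.51992677e+00 -2.11311464e-04
  1.32783945e+00 -9.22227301e-02] 39.40131425857544
```

View pics/c3.png

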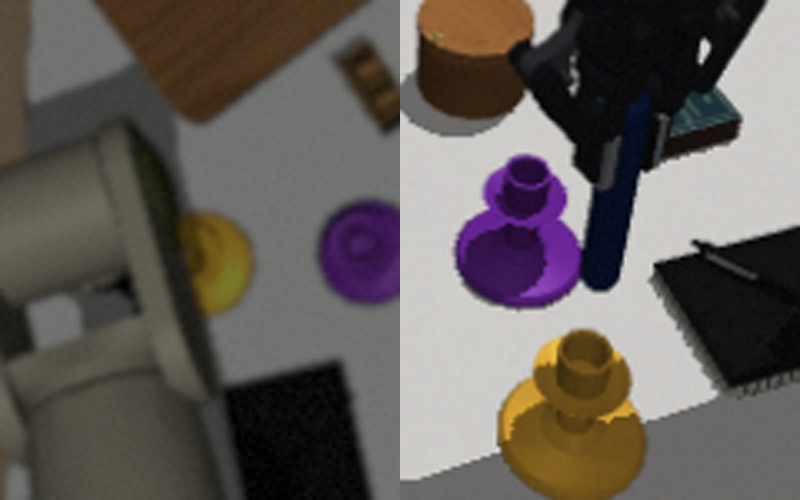

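```bash
cat > m2.py <<'E'
from m import *
import m
s2=cv2.imread("raw_s2.png")
mk=mask(s2,(100,90,8),(135,255,255),(330,220,365,295))
ys,xs=np.nonzero(mk)
Z0=146.4
def cand(p):
    x,y,tx,ty=p
    c=lambda h,r:[(x+tx*h+r*np.cos(a),y+ty*h+r*np.sin(a),Z0+h) for a in np.linspace(0,6.283,40)]
    return [c(0,8.5)+c(6,11)+c(128,11)+c(138,6)]
def rows(sm):
    return {y:(np.nonzero(sm[y]>.5)[0].min(),np.nonzero(sm[y]>.5)[0].max()) for y in range(225,295) if (sm[y]>.5).any()}
from scipy.optimize import minimize
def run(x0,free,top):
    def f(q):
        p=np.array(x0,float);p[free]=q
        sm=sil("side",cand(p));return np.abs(sm-mk/255.)[top:300,325:370].sum()
    q0=np.array(x0,float)[free];d=np.vstack([q0]+[q0+e for e in np.diag([4,4,.04,.04])[free][:,free]])
    return minimize(f,q0,method="Nelder-Mead",options=dict(initial_simplex=d,xatol=.02,fatol=.02))
r=run([431.5,284.5,0,0],[0,1],260);print("upright",r.x,r.fun)
r=run([r.x[0],r.x[1],0,0],[0,1,2],258);print("tx",r.x,r.fun)
a=rows(sil("side",cand([r.x[0],r.x[1],0,0])));b=rows(mk/255.)
print([(y,a.get(y),b.get(y)) for y in range(232,292,5)])
ms=mask(s2,(12,80,30),(38,255,255),(305,290,358,352))
stick=lambda p:[circ(*p,0,46)+circ(*p,6,46),circ(*p,65,29),circ(*p,65,16)+circ(*p,88,16)]
print("stick",fit(stick,[431,285],{"side":ms},[6,6]))
E
python3 m2.py
```

```text
upright [429.74536133 279.50671387] 31.898039215686275
tx [ 4.29833701e+02  2.79728953e+02 -3.59509112e-03] 34.52156862745098
[(232, (np.int64(341), np.int64(354)), (np.int64(347), np.int64(355))), (237, (np.int64(340), np.int64(353)), (np.int64(347), np.int64(355))), (242, (np.int64(339), np.int64(353)), (np.int64(347), np.int64(354))), (247, (np.int64(339), np.int64(352)), (np.int64(346), np.int64(353))), (252, (np.int64(338), np.int64(351)), (np.int64(345), np.int64(350))), (257, (np.int64(337), np.int64(350)), (np.int64(338), np.int64(349))), (262, (np.int64(336), np.int64(349)), (np.int64(338), np.int64(348))), (267, (np.int64(335), np.int64(348)), (np.int64(337), np.int64(348))), (272, (np.int64(335), np.int64(347)), (np.int64(336), np.int64(347))), (277, (np.int64(334), np.int64(346)), (np.int64(334), np.int64(346))), (282, (np.int64(334), np.int64(345)), (np.int64(334), np.int64(344))), (287, None, None)]
stick (array([431.43030822, 285.31172651]), np.float64(92.92549019607844))
```

The candle is held upright to within about 1.5°, with its foot at c3 (600,285) and the brass mouth at (585,350). I'll go down to about 9 mm above the mouth and compare there.

```bash
python3 -m handwheel '{"translation":[[0,0,-0.06],[0,0,-0.125],[0,0,-0.125],[0,0,-0.125],[0,0,-0.125]],"angular":[[0,0,0],[0,0,0],[0,0,0],[0,0,0],[0,0,0]]}' -1 40
python3 - <<'E'
from h import *
s=robot.get_image("side")[:,:,::-1];t=robot.get_image("top")[:,:,::-1];S=robot.state();e=S["eef_pos"];print(e)
cv2.imwrite("raw_s3.png",s)
x0,y0,k=310,250,10
o=crop(s,x0,y0,80,60,800,600)
def dr(C,col):
    p=np.array([((proj("side",X)-[x0,y0]+.5)*k) for X in C]);cv2.polylines(o,[p.astype(np.int32)],True,col,1)
C=lambda x,y,z,r:[(x+r*np.cos(a),y+r*np.sin(a),z) for a in np.linspace(0,6.283,60)]
dr(C(431.2,285.2,88,16),(0,0,255));dr(C(431.2,285.2,88,12.5),(0,0,255))
f=e[2]-103.1;print("foot z",f)
dr(C(e[0],e[1],f,8.5),(255,255,0));dr(C(e[0],e[1],f+6,11),(255,255,0));dr(C(e[0],e[1],f+70,11),(255,255,0))
cv2.imwrite("pics/c4.png",o)
E
```

```text
t: 6.15
eef_pos: [431.5, 284.9, 200.7]
tool_rot: [[-0.434, 0.901, 0.002], [0.901, 0.434, 0.001], [-0.0, 0.002, -1.0]]
force: [-0.2, 0.1, -0.3]
width: 0.243
finger_force: 39.4
[431.21032139 284.96897414 200.41976284]
foot z 97.31976284058558
```

View pics/c4.png

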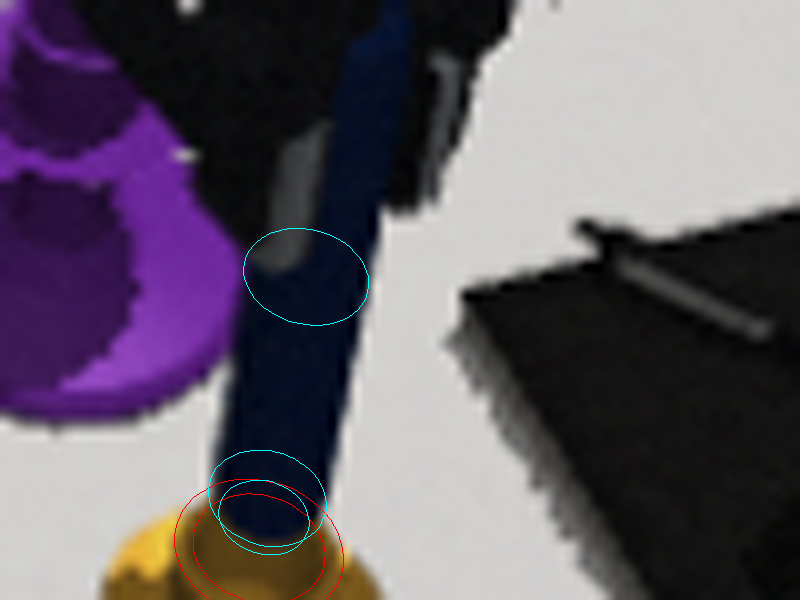

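Run:
```python
import re
src=open("m2.py").read().split("r=run")[0]
exec(src)
g=cv2.imread("raw_s2.png").astype(float).max(2)
print(g[262:292:2,330:354].astype(int))
mk=np.clip((190-g)/(190-60),0,1)*255
mk[:, :333]=0
b=[]
from scipy.optimize import minimize
for lo in (270,276):
    f=lambda q:np.abs(sil("side",cand([q[0],q[1],0,0]))-mk/255.)[lo:296,336:356].sum()
    r=minimize(f,[430,282],method="Nelder-Mead",options=dict(initial_simplex=[[430,282],[434,282],[430,286]],xatol=.02,fatol=.02));print(lo,r.x,r.fun)
```

```text
[[199 206 205 206 206 204 142  58  27  32  33  32  32  32  32  35  33  31
   35  63 194 205 205 204]
 [206 206 205 203 203 203 118  38  30  31  32  30  32  34  34  35  34  34
   32 111 196 205 205 207]
 [202 205 205 205 205 170  78  28  29  32  33  31  36  34  35  33  31  32
   29 193 205 205 206 205]
 [153 187 204 205 205 141  56  26  31  32  32  33  34  33  33  32  33  31
   70 197 205 206 205 206]
 [151 140 165 196 205 115  39  29  32  31  32  34  33  34  31  34  30  32
  149 200 205 203 203 204]
 [153 152 141 152 156  76  28  31  31  32  33  34  35  32  32  34  31  37
  196 207 205 205 205 205]
 [154 151 151 136 109  51  29  28  33  32  33  33  34  33  34  32  30  87
  196 204 205 204 204 205]
 [154 154 154 141  72  28  31  29  32  33  33  34  35  32  33  32  29 160
  202 204 205 206 207 205]
 [155 157 155 134  61  26  31  32  31  31  33  34  33  34  32  30  64 197
  205 205 204 205 206 205]
 [159 156 152 107  45  29  30  31  31  33  35  35  33  34  34  29 151 201
  205 204 205 204 206 204]
 [163 149 126 102  47  29  31  33  31  33  34  34  35  36  31  42 198 205
  205 205 205 206 205 205]
 [137 120 111 126 138  68  32  33  34  35  33  33  33  29  45 143 203 206
  205 204 203 204 205 203]
 [109 114 163 200 205 177 126  74  38  35  33  32  63 124 201 205 206 205
  205 205 206 205 205 205]
 [124 194 206 206 205 205 205 206 205 205 206 204 205 205 205 205 206 205
  206 206 205 202 203 205]
 [205 205 206 204 205 203 205 205 205 206 205 203 206 204 205 206 205 206
  205 205 204 203 203 204]]
270 [430.47045898 282.17138672] 4.586123680241327
276 [430.45893097 281.95753479] 3.8105580693815986
```

The foot sits about 0.7 mm in x and 3 mm in y from the socket axis, so I'll correct that and lower gently.

```bash
python3 -m handwheel '{"translation":[[0.002,0.0075,0],[0.002,0.0075,-0.01],[0.002,0.0075,-0.02],[0.002,0.0075,-0.03],[0.002,0.0075,-0.035],[0.002,0.0075,-0.035]],"angular":[[0,0,0],[0,0,0],[0,0,0],[0,0,0],[0,0,0],[0,0,0]]}' -1 40
```

```text
t: 7.0
eef_pos: [431.7, 287.9, 185.6]
tool_rot: [[-0.434, 0.901, -0.0], [0.901, 0.434, -0.0], [0.0, -0.0, -1.0]]
force: [0.2, -0.3, -0.7]
width: 0.244
finger_force: 39.4
```

```bash
python3 -m handwheel '{"translation":[[0,0,-0.01],[0,0,-0.02],[0,0,-0.03],[0,0,-0.04],[0,0,-0.04]],"angular":[[0,0,0],[0,0,0],[0,0,0],[0,0,0],[0,0,0]]}' -1 40;python3 -m handwheel '{"translation":[[0,0,-0.0025],[0,0,-0.005],[0,0,-0.005]],"angular":[[0,0,0],[0,0,0],[0,0,0]]}' -1 40
```

```text
t: 7.62
eef_pos: [431.7, 287.8, 169.4]
tool_rot: [[-0.434, 0.901, -0.0], [0.901, 0.434, -0.0], [-0.0, -0.0, -1.0]]
force: [0.5, -0.5, -0.2]
width: 0.248
finger_force: 39.4
t: 8.0
eef_pos: [431.8, 288.0, 168.1]
tool_rot: [[-0.434, 0.901, 0.001], [0.901, 0.434, 0.0], [-0.0, 0.001, -1.0]]
force: [-0.6, 0.5, 3.5]
width: 0.245
finger_force: 39.7
```

```bash
python3 -m handwheel '{"translation":[[0,0,-0.002],[0,0,-0.002],[0,0,-0.002]],"angular":[[0,0,0],[0,0,0],[0,0,0]]}' -1 40; python3 -m handwheel '{"translation":[[0,0,0],[0,0,0],[0,0,0],[0,0,0],[0,0,0]],"angular":[[0,0,0],[0,0,0],[0,0,0],[0,0,0],[0,0,0]]}' 1 40
python3 - <<'E'
from h import *
s=robot.get_image("side")[:,:,::-1];cv2.imwrite("raw_s4.png",s)
o=crop(s,290,200,100,120,500,600);cv2.imwrite("pics/c5.png",cv2.convertScaleAbs(o,alpha=1.6))
E
```

```text
t: 8.38
eef_pos: [432.0, 288.0, 168.0]
tool_rot: [[-0.434, 0.901, 0.001], [0.901, 0.434, 0.0], [-0.0, 0.002, -1.0]]
force: [-2.3, -1.4, 8.6]
width: 0.243
finger_force: 40.4
t: 9.0
eef_pos: [431.7, 287.9, 166.8]
tool_rot: [[-0.434, 0.901, -0.0], [0.901, 0.434, -0.0], [0.0, -0.0, -1.0]]
force: [-0.2, 0.9, 0.4]
width: 1.004
finger_force: 0.0
```

View pics/c5.png

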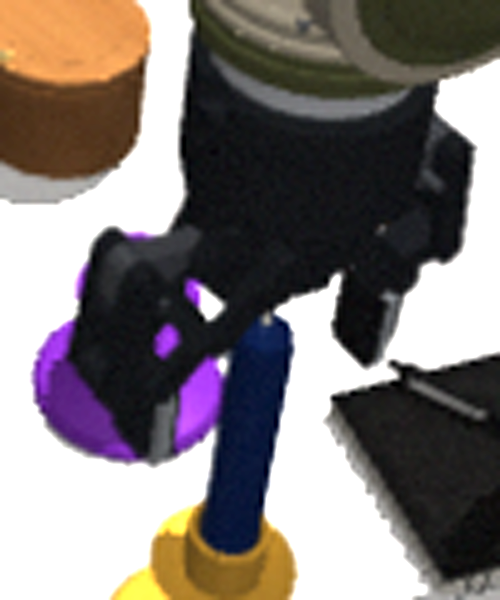

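The candle stands home and released at c5 (245,430). I'll raise the gripper straight up, then cross to the lighter.

```bash
python3 -m handwheel '{"translation":[[0,0,0.09],[0,0,0.19],[0,0,0.29],[0,0,0.36],[0.02,-0.15,0.36],[0.04,-0.3,0.36],[0.06,-0.45,0.36],[0.07,-0.6,0.36],[0.08,-0.75,0.36],[0.08,-0.75,0.36]],"angular":[[0,0,0],[0,0,0],[0,0,0],[0,0,0],[0,0,0],[0,0,0],[0,0,0],[0,0,0],[0,0,0],[0,0,0]]}' 1 40;python3 -m handwheel '{"translation":[[0.04,-0.15,0],[0.08,-0.3,0],[0.11,-0.45,-0.05],[0.115,-0.6,-0.15],[0.115,-0.755,-0.25],[0.115,-0.755,-0.35],[0.115,-0.755,-0.35],[0.115,-0.755,-0.35]],"angular":[[0,0,0],[0,0,0],[0,0,0],[0,0,0],[0,0,0],[0,0,0],[0,0,0],[0,0,0]]}' 1 40
python3 - <<'E'
from h import *
t=robot.get_image("top")[:,:,::-1];s=robot.get_image("side")[:,:,::-1];S=robot.state();e=S["eef_pos"];print(e,S["qpos"])
cv2.imwrite("raw_t5.png",t);cv2.imwrite("raw_s5.png",s)
o=np.zeros((600,800,3),np.uint8)
o[:360,:400]=crop(t,145,205,50,45,400,360);o[:360,400:]=crop(s,310,220,60,54,400,360)
o[360:,:]=crop(s,230,140,120,36,800,240);cv2.imwrite("pics/c6.png",cv2.convertScaleAbs(o,alpha=1.4))
E
```

```text
t: 10.3
eef_pos: [463.8, -15.3, 310.7]
tool_rot: [[-0.429, 0.903, -0.0], [0.903, 0.429, -0.0], [-0.0, -0.0, -1.0]]
force: [0.8, 0.8, 0.2]
width: 1.002
finger_force: 0.0
t: 11.3
eef_pos: [510.8, -313.2, 173.0]
tool_rot: [[-0.435, 0.9, 0.002], [0.9, 0.435, -0.002], [-0.002, 0.001, -1.0]]
force: [0.6, 0.3, 0.7]
width: 1.007
finger_force: 0.0
[ 510.82773128 -313.38731916  173.53094728] [-7.45641763e-01  5.35779887e-01  1.36822581e+00  1.64038944e-04
  1.23359028e+00 -1.19626057e+00]
```

View pics/c6.png

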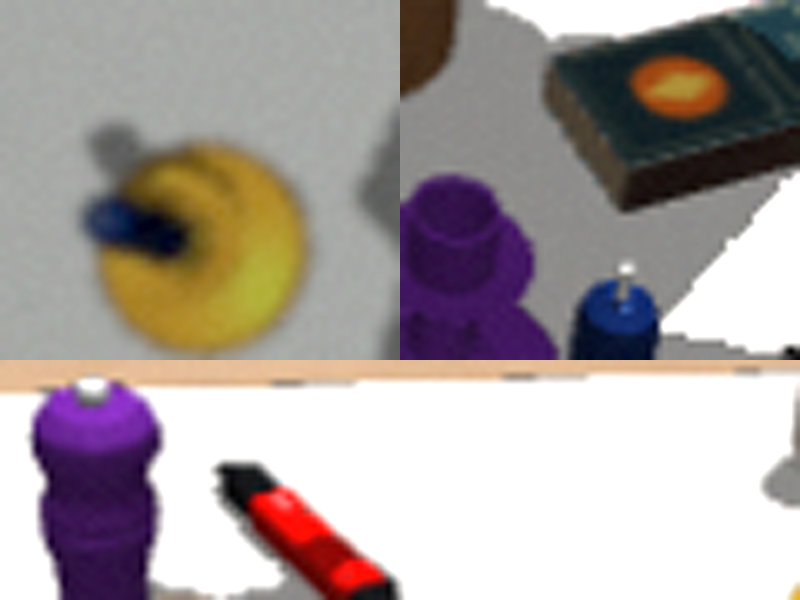

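The candle stands in the brass socket, with its wick top at side c6 (627,266) and its top at c6 (100,217) in the top view. The lighter is undisturbed below the gripper, so I'll measure the wick and then grasp the lighter.

```bash
python3 - <<'E'
from m import *
t=cv2.imread("raw_t5.png");s=cv2.imread("raw_s5.png")
print("wick tri",tri((157.0,231.9),(344.0,259.9)),"side@213",atz("side",(343.9,259.7),213))
mb={"top":mask(t,(105,80,10),(130,255,255),(150,220,175,245)),"side":mask(s,(105,80,10),(130,255,255),(325,250,362,310))}
cn=lambda p:[circ(p[0],p[1],90,11)+circ(p[0]+p[2],p[1]+p[3],192,11)+circ(p[0]+p[2],p[1]+p[3],202,6)]
print("candle",fit(cn,[431,285,0,0],mb,[5,5,3,3]))
my={"side":mask(s,(12,80,30),(38,255,255),(305,290,358,352))}
stick=lambda p:[circ(*p,0,46)+circ(*p,6,46),circ(*p,65,29),circ(*p,65,16)+circ(*p,88,16)]
print("stick",fit(stick,[431,285],my,[6,6]))
E
python3 -m handwheel '{"translation":[[0,0,-0.1],[0,0,-0.2],[0,0,-0.3],[0,0,-0.35],[0,0,-0.375],[0,0,-0.381],[0,0,-0.381]],"angular":[[0,0,0],[0,0,0],[0,0,0],[0,0,0],[0,0,0],[0,0,0],[0,0,0]]}' 1 60;python3 -m handwheel '{"translation":[[0,0,0],[0,0,0],[0,0,0],[0,0,0],[0,0,0],[0,0,0]],"angular":[[0,0,0],[0,0,0],[0,0,0],[0,0,0],[0,0,0],[0,0,0]]}' -1 60
```

```text
wick tri (array([430.41182036, 286.18567755, 213.44815069]), array([-0.1118114 ,  0.31528652, -0.18649233, -0.03030423])) side@213 [430.05048558 285.40441734 213.        ]
candle (array([430.92608369, 287.40258557,  -0.70072059,  -4.22647732]), np.float64(101.49803921568628))
stick (array([430.98695374, 285.14783478]), np.float64(206.4862745098039))
t: 12.28
eef_pos: [510.3, -314.3, 19.7]
tool_rot: [[-0.434, 0.901, 0.001], [0.901, 0.434, -0.001], [-0.002, 0.001, -1.0]]
force: [0.7, 0.7, -0.4]
width: 0.999
finger_force: 0.0
t: 13.02
eef_pos: [509.9, -314.3, 18.9]
tool_rot: [[-0.434, 0.901, 0.001], [0.901, 0.434, -0.001], [-0.001, 0.0, -1.0]]
force: [-0.5, 0.7, 5.6]
width: 0.289
finger_force: 60.7
```

```bash
python3 -m handwheel '{"translation":[[0,0,0.05],[0,0,0.15],[0,0,0.25],[0,0,0.35],[0,0,0.45],[0,0,0.55],[0,0,0.65],[0,0,0.675],[0,0,0.675],[0,0,0.675]],"angular":[[0,0,0],[0,0,0],[0,0,0],[0,0,0],[0,0,0],[0,0,0],[0,0,0],[0,0,0],[0,0,0],[0,0,0]]}' -1 60
python3 -m handwheel '{"translation":[[-0.01,0.1,0],[-0.02,0.2,0],[-0.03,0.3,0],[-0.04,0.4,0],[-0.05,0.5,0],[-0.06,0.6,0],[-0.065,0.7,0],[-0.065,0.7,0],[-0.065,0.7,0]],"angular":[[0,0,0],[0,0,0],[0,0,0],[0,0,0],[0,0,0],[0,0,0],[0,0,0],[0,0,0],[0,0,0]]}' -1 60
python3 - <<'E'
from h import *
t=robot.get_image("top")[:,:,::-1];s=robot.get_image("side")[:,:,::-1];S=robot.state();e=S["eef_pos"];print(e,S["finger_force"])
cv2.imwrite("raw_t6.png",t);cv2.imwrite("raw_s6.png",s)
R=S["tool_rot"];q=e+np.array(R)[:,0]*155+[0,0,-8.9];pt,ps=proj("top",q),proj("side",q);print(q,pt,ps)
o=np.zeros((600,800,3),np.uint8);a=(pt-25).astype(int);b=(ps-[40,60]).astype(int);print(a,b)
o[:400,:400]=crop(t,*a,50,50,400,400);o[:,400:]=crop(s,*b,80,120,400,600);cv2.imwrite("pics/c7.png",cv2.convertScaleAbs(o,alpha=1.3))
E
```

```text
t: 14.28
eef_pos: [509.4, -313.8, 286.5]
tool_rot: [[-0.434, 0.901, -0.003], [0.901, 0.434, 0.002], [0.003, -0.001, -1.0]]
force: [-0.1, -0.1, -0.5]
width: 0.29
finger_force: 59.9
t: 15.4
eef_pos: [483.6, -34.4, 287.7]
tool_rot: [[-0.434, 0.901, -0.001], [0.901, 0.434, 0.0], [0.001, -0.001, -1.0]]
force: [-0.1, -0.4, -1.0]
width: 0.288
finger_force: 59.9
[483.67492759 -34.85777912 287.93907529] 59.89930808544159
[416.54739782 104.85223346 279.12353117] [216.03678647 236.81461544] [335.96475994 168.72164079]
[191 211] [295 108]
```

View pics/c7.png

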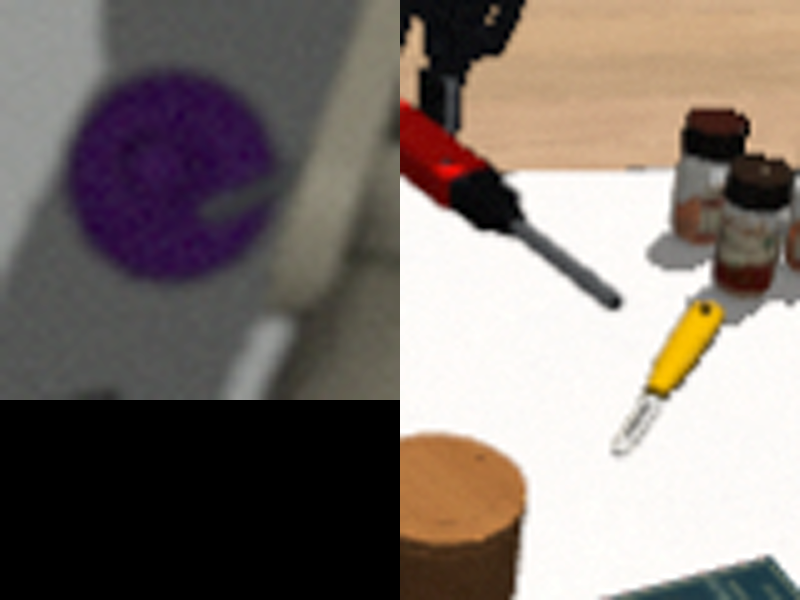

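The nozzle end is at c7 (203,212) in the top view and (616,302) in the side view.

Run:
```python
from h import *
p=(191+203.5/8-.5,211+212.5/8-.5);q=(295+(216.5)*.2-.5,108+302.5*.2-.5)
X,r=tri(p,q);print(X,r,robot.state()["eef_pos"],[atz("side",q,z) for z in(275,279)],atz("top",p,279))
```

```text
[414.06171058 105.37479992 281.24568483] [-0.17909049  0.59503885 -0.42985279 -0.06711109] [483.67492759 -34.85777912 287.93907529] [array([410.75839785,  96.18852722, 275.        ]), array([412.36026936, 102.25503266, 279.        ])] [415.85462561 105.1230027  279.        ]
```

```bash
python3 -m handwheel '{"translation":[[0.01,0.08,0],[0.02,0.16,0],[0.03,0.24,0],[0.036,0.32,0],[0.04,0.4,0],[0.04,0.44,0],[0.04,0.453,0],[0.04,0.453,-0.05],[0.04,0.453,-0.05],[0.04,0.453,-0.05]],"angular":[[0,0,0],[0,0,0],[0,0,0],[0,0,0],[0,0,0],[0,0,0],[0,0,0],[0,0,0],[0,0,0],[0,0,0]]}' -1 60
python3 - <<'E'
from h import *
t=robot.get_image("top")[:,:,::-1];s=robot.get_image("side")[:,:,::-1];S=robot.state();e=S["eef_pos"];print(e,S["finger_force"])
o=np.zeros((600,800,3),np.uint8)
o[:400,:400]=crop(t,135,205,50,50,400,400);o[:,400:]=crop(s,305,200,80,120,400,600);cv2.imwrite("pics/c8.png",cv2.convertScaleAbs(o,alpha=1.3))
E
```

```text
t: 16.75
eef_pos: [500.0, 146.5, 269.2]
tool_rot: [[-0.433, 0.901, 0.001], [0.901, 0.433, -0.0], [-0.0, 0.001, -1.0]]
force: [-0.4, -0.8, -0.6]
width: 0.286
finger_force: 59.9
[499.99984592 146.76073785 269.25706341] 59.926310777664185
```

View pics/c8.png

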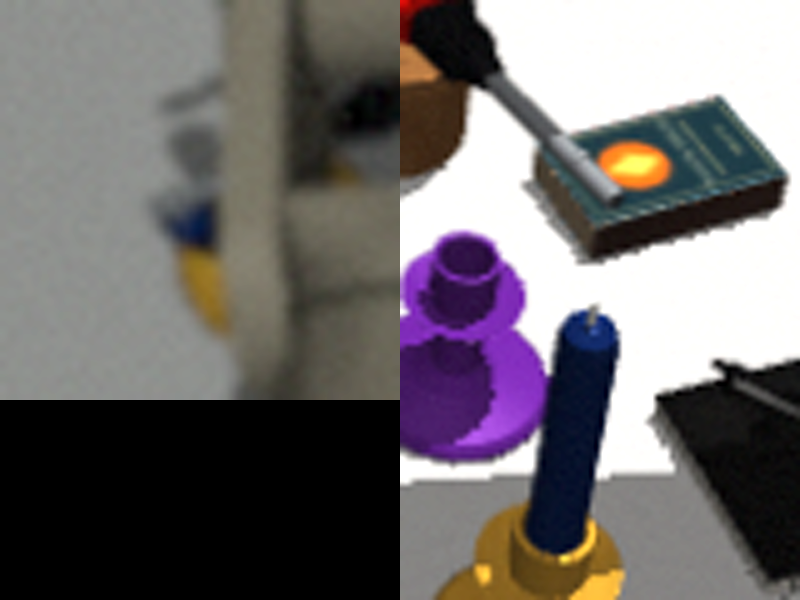

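Run:
```python
from h import *
q=(347.2,238.6);w=(343.6,261.2)
for z in(257,261,264): print(z,atz("side",q,z))
print("wick",atz("side",w,213),"pred",500-483.7+414,146.6+34.9+104.5)
p=proj("top",[430.3,286,261]);print(p,(p-[135,205]+.5)*8-.5,tri((135+154.5/8-.5,205+206.5/8-.5),q))
```

```text
257 [428.68662027 279.51982211 257.        ]
261 [430.04829094 283.57358313 261.        ]
264 [431.06954394 286.6139039  264.        ]
wick [431.24546419 288.7555498  213.        ] pred 430.3 286.0
[153.48797532 231.17131175] [151.4038026  212.87049398] (array([431.13281583, 285.2542413 , 262.7941367 ]), array([-0.18748861,  0.52973232, -0.30875554, -0.04967897]))
```

```bash
python3 -m handwheel '{"translation":[[0,0.005,-0.02],[0,0.005,-0.04],[0,0.005,-0.06],[0,0.005,-0.075],[0,0.005,-0.083],[0,0.005,-0.083],[0,0.005,-0.083],[0,0.005,-0.083]],"angular":[[0,0,0],[0,0,0],[0,0,0],[0,0,0],[0,0,0],[0,0,0],[0,0,0],[0,0,0]]}' -1 60
python3 - <<'E'
from h import *
s=robot.get_image("side")[:,:,::-1];t=robot.get_image("top")[:,:,::-1];S=robot.state();e=S["eef_pos"];print(e,S["finger_force"])
o=np.zeros((500,800,3),np.uint8)
o[:,:400]=crop(t,140,210,40,50,400,500);o[:,400:]=crop(s,325,235,40,50,400,500);cv2.imwrite("pics/c9.png",cv2.convertScaleAbs(o,alpha=1.2))
E
```

```text
t: 17.85
eef_pos: [499.8, 149.1, 235.5]
tool_rot: [[-0.434, 0.901, 0.0], [0.901, 0.434, 0.0], [-0.0, 0.0, -1.0]]
force: [0.3, -0.5, -0.5]
width: 0.286
finger_force: 59.9
[499.75060116 149.12048024 235.42210198] 59.92580473423004
```

View pics/c9.png

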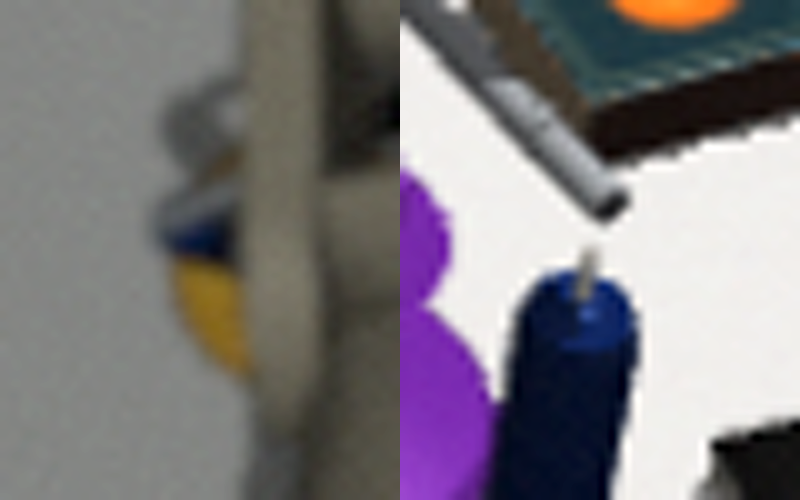

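Run:
```python
from h import *
T=(325+21.05-.5,235+20.3-.5);W=(325+19.35-.5,235+24.9-.5)
print("wick",atz("side",W,213));[print(z,atz("side",T,z)) for z in(222,225,228,231)]
print(tri((140+15.8-.5,210+22-.5),T))
```

```text
wick [429.99698757 284.72191063 213.        ]
222 [427.76490897 282.66339787 222.        ]
225 [428.71345656 285.44833163 225.        ]
228 [429.66200415 288.23326539 228.        ]
231 [430.61055174 291.01819916 231.        ]
(array([430.145519  , 288.25743586, 228.15659185]), array([-0.16570312,  0.46508253, -0.27316048, -0.04429144]))
```

The nozzle end is at c9 (610,202) and the wick top at c9 (593,250). That puts the nozzle about 15 mm above the wick and within about 3 mm laterally, well inside tolerance, so I'm handing in.

```bash
python3 -c "
from rig import robot
print(robot.hand_in())"
```

```text
the job is handed in; nothing more can be done
None
```

I've handed the job in but got no verdict back: the candle stands upright and released in the brass candlestick, and the gripper still holds the lighter with its nozzle end about 15 mm above the wick and within about 3 mm of straight above it, as measured from the camera images.

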